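Hold the sound flap leaf in line with the reader's hinge

TASK

One of the three loose hinge leaves for the strip reader's front flap is sound; one has a chipped, short knuckle and one has its knuckle bent askew. First put both faulty leaves in the steel tray, then pick up the sound leaf and hold it level between the reader's two fixed knuckles, plate pointing away from the case, so that the holes line up for the hinge pin, without pressing on the reader. Finish while still holding the leaf there, and leave the bottles and the pin alone.

Things in the scene. Friction and masses are not known exactly. Their poses are not given: they have to be found in the camera images.
- leaf_sound: Loose grey hinge leaf, about 60 g, lying flat: plate x -30 to 24, y -30 to 30, 6 mm thick; upright finger rib along y over the origin, 10 mm thick, 44 long, top at 36 mm; whole knuckle tube at the +x edge, axis along y at x = 40, z = 10 mm, y -15 to 15, 20 mm outside, 12 mm hole. Origin on the underside below the rib's middle; x to the knuckle, within 0.6 rad of the robot's +x at the start.
- leaf_hole (a point): Centre of the sound leaf's knuckle hole, at (40, 0, 10) mm in the leaf's frame; same axes as the leaf.
- leaf_chipped: Loose grey hinge leaf, about 60 g, lying flat: plate x -30 to 24, y -30 to 30, 6 mm thick; upright finger rib along y over the origin, 10 mm thick, 44 long, top at 36 mm; knuckle as on the sound leaf but broken short: only y = -15 to -3 mm is left. Origin on the underside below the rib's middle; x to the knuckle.
- leaf_skewed: Loose grey hinge leaf, about 60 g, lying flat: plate x -30 to 24, y -30 to 30, 6 mm thick; upright finger rib along y over the origin, 10 mm thick, 44 long, top at 36 mm; knuckle as on the sound leaf but turned askew by 0.5 rad about the vertical, not parallel to the rib. Origin on the underside below the rib's middle; x to the knuckle.
- reader: White bench-top strip reader, fixed. Origin on the bench straight below the middle of its hinge axis; x from the hinge into the case, y along the hinge, z up. Case from x = 20 to 190 mm, 200 mm wide, 105 mm high; raised back part 130 mm high from x = 105 to 185 mm.
- reader_axis (a point): Middle of the reader's hinge axis, 100 mm above the bench; axes as the reader. Fixed grey knuckle tubes, 20 mm outside, 12 mm hole, at y = -39 to -19 and 19 to 39 mm: a 38 mm gap between them, open above, below, in front and back to the case face (20 mm behind the axis). The pin is 6 mm thick.
- tray: Fixed open steel tray for rejects, outside 170 (x) by 200 (y) by 35 mm high, walls and floor 4 mm. Origin: centre of the underside. Both faulty leaves fit in it side by side along y.
- bottle: Amber glass bottle with white cap, 60 mm diameter, 120 mm tall, standing behind the tray; a bystander. Origin: centre of the underside.
- dropper: White dropper bottle, 28 mm diameter, 75 mm tall, standing; a bystander. Origin: centre of the underside.
- pin: Steel hinge pin, 6 mm diameter, 85 mm long with a small cross bar at one end, lying on the bench; a bystander for a colleague to fit later. Origin: near its middle, at bench height.
Things that resemble listed ones, but are neither listed nor needed, are in the scene too. What is shaped like the leaf_skewed but yellow is not meant. Leave any yellow look-alike of the leaf_chipped alone.

How it is judged:
On the way:
1. both faulty leaves lie in the tray, let go, while the sound leaf still lies on the bench (x of leaf_chipped in the frame of tray between -0.075 and 0.075 m and y of leaf_chipped in the frame of tray between -0.09 and 0.09 m and z of each of leaf_chipped, leaf_skewed in the frame of tray below 0.055 m and contact force between each of leaf_chipped, leaf_skewed and the fingers below 0.05 N and linear speed of each of leaf_chipped, leaf_skewed below 0.03 m/s and x of leaf_skewed in the frame of tray between -0.075 and 0.075 m and y of leaf_skewed in the frame of tray between -0.09 and 0.09 m and height (world z) of leaf_sound below 0.03 m), for 0.2 s.
At the end, for the whole second after the job is handed in: Faulty leaves at rest in the tray. Sound leaf gripped, still, plate level (0.15 rad), away from the case; its hole within 4 mm of the hinge axis (up/down, fore/aft), 6 mm of the middle along it, parallel within 0.1 rad, under 2 N on the reader (x of leaf_chipped in the frame of tray between -0.075 and 0.075 m and y of leaf_chipped in the frame of tray between -0.09 and 0.09 m and z of each of leaf_chipped, leaf_skewed in the frame of tray below 0.055 m and contact force between each of leaf_chipped, leaf_skewed and the fingers below 0.05 N and linear speed of each of leaf_chipped, leaf_skewed below 0.03 m/s and x of leaf_skewed in the frame of tray between -0.075 and 0.075 m and y of leaf_skewed in the frame of tray between -0.09 and 0.09 m and x of leaf_hole in the frame of reader_axis between -0.004 and 0.004 m and z of leaf_hole in the frame of reader_axis between -0.004 and 0.004 m and y of leaf_hole in the frame of reader_axis between -0.006 and 0.006 m and angle between the y axis of leaf_sound and the y axis of reader, either way round below 0.1 rad and angle between leaf_sound's own z axis and vertical below 0.15 rad and x of leaf_sound in the frame of reader_axis below -0.03 m and contact force between leaf_sound and the fingers above 1 N and contact force between leaf_sound and reader below 2 N and linear speed of leaf_sound below 0.02 m/s); the arm keeps its last pose, push and grip.
It fails at once if the amber bottle is shoved by more than 30 mm or tipped over (distance of bottle from where it was at the start of the episode above 0.03 m or angle between bottle's own z axis and vertical above 0.5 rad).
It fails at once if the small dropper bottle is shoved by more than 30 mm or tipped over (distance of dropper from where it was at the start of the episode above 0.03 m or angle between dropper's own z axis and vertical above 0.5 rad).
It fails at once if the hinge pin is shoved by more than 30 mm or tipped over (distance of pin from where it was at the start of the episode above 0.03 m or angle between pin's own z axis and vertical above 0.5 rad).
It also fails if it takes over 72 s, if anything falls off the work surface, if the arm or the gripper's body presses on something with over 40 N, if the wrist force passes 120 N, or if a joint passes its speed limit or range.

ROBOT

A 7-joint arm with a two-finger parallel gripper is mounted at the origin on the work surface. World frame = base frame: x ahead of the robot, y to its left, z up, the work surface at z = 0. Lengths are in m, angles in rad, forces in N, time in s.
With the tool pointing down it reaches from about 0.425 to 0.925 m from the base axis. Payload 6.8 kg.
Tool frame: the origin (TCP) lies at the very end of the fingers, on their centre line; the grasp point (between the pads) lies bot.tcp_to_grasp behind it (bot.tcp_to_grasp is the distance from the TCP to the grasp point, in m); z points along the fingers, y is the line along which they close (so a half turn about z gives the same grasp; the last joint's range is limited). The gripper opens to 85 mm and grips with 20 to 120 N. Pads are 22 mm wide; open, the fingers measure 114 mm over their backs; the gripper's body (76 mm by 85 mm) begins 54 mm behind the grasp point. The pads swing forward as they close: fully open they stand 13 mm farther back than shut.
Start: joints at [-1.251, 0.477, 0.022, 1.555, -0.011, 1.109, -0.083], TCP at [0.28, 0.614, 0.231] pointing down, gripper open.
Joint ranges: [-2.96, 2.96], [-0.34, 2.1], [-1.41, 1.46], [0.24, 2.44], [-1.37, 4.51], [0.17, 1.92], [-2.96, 2.96]. Speed limits (rad/s): [2.39, 2.39, 3.14, 3.14, 3.14, 3.14, 3.14].

INTERFACE

Orientations are given as a unit quaternion [w, x, y, z].
In Python, from station import bot gives the robot as it stands.
- The arm moves only by the tool servo_tool, never from a script. Its argument "motion" is a list that holds one entry, the list of rows, each a list of 7 numbers: the shift along the tool's x, y, z in m, then the turn, a rotation vector about the tool's x, y, z in units of 5 degrees (1.0 is 5 degrees), then the opening, from 0 (shut) to 1 (fully open). A call has 1 to 20 rows; each row is the pose to reach, as a shift and turn from the pose commanded when the call began, along the tool's axes at that moment; what a row does not reach only later rows make up. A row lasts 1/12 s, in which the tool goes at most 41.7 mm and 7.16 degrees, less where a joint would pass 70% of its speed; a pose out of reach is approached as far as the arm can. A call with a gripper value outside its range is refused whole. The fingers move at their own pace and stop on an object; "grip_force" is the grip in N (left out, the last holds). Time passes only in rows, so rows that repeat a pose let the fingers close. It gives the time, the measured TCP pose, the force, the opening and the grip force at its end, in the units of the state.
- bot.get_obs(): the state, without advancing time (a new reading comes with each control period).
- bot.read_camera(name): name is "side" or "top" or "wrist"; returns a dict with "img" (400x640x3 uint8, red, green, blue), "K" (3x3 intrinsics, pixels), "pose" (4x4, takes a point from camera to world coordinates). Camera axes: x right, y down, z forward; pixel columns grow to the right and rows downward; lengths in m; the calibration is good to about 2 mm. A picture is of the moment at which its call begins. There is no depth.
- bot.hand_in(): hands the job in; it is judged then, once.
The state is a dict: "t": time; "q": joint angles; "joint_vel": joint speeds; "joint_torque": joint torques, N m; "eef_pos": TCP position; "tool_rot": TCP orientation; "contact_force": force on the tool from outside, world axes, zero at the start; "torque": the same for the moment, N m; "gripper_width": opening from 0.0 (shut) to 1.0 (fully open); "grasp_force": force on a finger pad.
Only numpy, scipy, OpenCV 4.12 (cv2) and the standard library are available. Lean on these libraries where they do the work, as an engineer would, in place of code of your own. Each camera call takes 0.05 s, during which the arm holds its last target. There are 200 camera calls.

## Working session

There is one attempt and no reset: what is moved stays moved. The work goes in short steps, Python scripts to look and compute and a tool call to move; the robot and the scene stay as the last step left them, time stands still between calls to the robot, and variables do not carry over. Pictures are saved under pics/ and viewed, at most 10 in all, crops included, and the job is handed in when it is done.

Besides the shell and the picture viewer there is one more tool, called after ">>>" as a command line: name --argument value ..., lists and objects as JSON in quotes. servo_tool: Moves the arm, as the interface text tells. Its arguments: {"type":"object","properties":{"motion":{"type":"array"},"grip_force":{"type":"number"}},"required":["motion"]}

```bash
ls; mkdir -p pics
python3 - <<'E'
from station import bot
import cv2,numpy as np
o=bot.get_obs(); print(o, bot.tcp_to_grasp)
for n in ["top","side"]:
    c=bot.read_camera(n); cv2.imwrite(f"pics/{n}0.png",c["img"][:,:,::-1]); print(n,c["K"].tolist(),np.round(c["pose"],4).tolist())
E
```

```text
pics
{'t': 0.0, 'q': array([-1.25109339,  0.47779946,  0.02235607,  1.55648624, -0.01151763,
        1.10930484, -0.08312369]), 'joint_vel': array([-2.20797620e-05, -1.01103318e-03,  8.13327894e-04, -1.02172724e-03,
       -3.31787018e-04, -2.70700953e-04,  4.29504007e-05]), 'joint_torque': array([-7.40131109e-04, -5.96460736e+01,  1.60785835e+00, -2.81197089e+01,
        1.25775495e-02,  9.49254289e-03,  1.28239324e-05]), 'eef_pos': array([0.27980473, 0.6136017 , 0.23031178]), 'tool_rot': array([-1.33744005e-04,  2.12286094e-01,  9.77207112e-01, -9.25186574e-04]), 'contact_force': array([-1.22483968,  0.28224854, -0.47903717]), 'torque': array([ 0.03781062, -0.00202791, -0.04270978]), 'grasp_force': 0.0, 'gripper_width': 1.0038023734615105} 0.0187
top [[420.70775166538635, 0.0, 319.7448144152934], [0.0, 420.70775166538635, 197.8278892113686], [0.0, 0.0, 1.0]] [[-0.077, -0.9709, 0.2268, 0.2646], [-0.997, 0.0749, -0.0177, 0.0635], [0.0002, -0.2275, -0.9738, 1.3518], [0.0, 0.0, 0.0, 1.0]]
side [[374.5469267667297, 0.0, 318.95431896868615], [0.0, 374.5469267667297, 201.6310871994525], [0.0, 0.0, 1.0]] [[-0.9459, -0.2546, 0.2014, 0.3379], [-0.3246, 0.7366, -0.5933, 0.7447], [0.0027, -0.6266, -0.7794, 0.9681], [0.0, 0.0, 0.0, 1.0]]
```

View pics/top0.png

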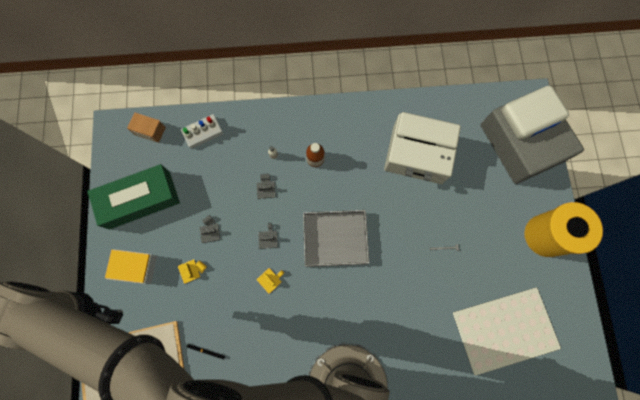

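View pics/side0.png

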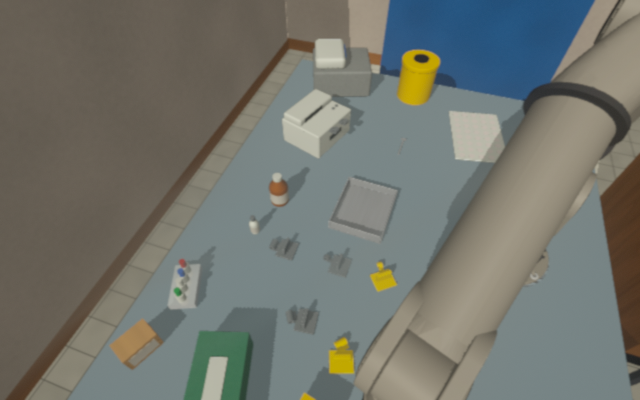

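Top view: three grey leaf candidates at (266,188), (209,230) and (268,236). The yellow look-alikes at (192,270) and (270,280) are not wanted. The tray is at (336,239), the reader at (423,148), the amber bottle at (315,155), the dropper at (272,152) and the pin at (445,247). The side view shows the same objects. Next is one close crop mosaic.

```bash
cat > h.py <<'E'
from station import bot
import cv2,numpy as np
from scipy.spatial.transform import Rotation as R
def ray(c,uv):
    d=np.linalg.inv(c["K"])@np.array([uv[0],uv[1],1.]); P=np.array(c["pose"]); return P[:3,3],P[:3,:3]@d
def plane(c,uv,z):
    o,d=ray(c,uv); return o+d*(z-o[2])/d[2]
def proj(c,p):
    P=np.array(c["pose"]); q=c["K"]@(P[:3,:3].T@(np.array(p)-P[:3,3])); return q[:2]/q[2]
def tool():
    o=bot.get_obs(); q=o["tool_rot"]; return np.array(o["eef_pos"]),R.from_quat([q[1],q[2],q[3],q[0]])
def go(p,yaw):
    """shift in tool axes and turn (5 deg units) to TCP p, pointing down, tool y (closing line) at yaw (mod pi)"""
    p0,r0=tool(); best=None
    for k in (0,np.pi):
        a=yaw+k; y=np.array([np.cos(a),np.sin(a),0]); z=np.array([0,0,-1.]); x=np.cross(y,z)
        rv=(r0.inv()*R.from_matrix(np.c_[x,y,z])).as_rotvec()
        if best is None or np.linalg.norm(rv)<np.linalg.norm(best): best=rv
    print("shift",np.round(r0.inv().apply(np.array(p)-p0),4),"turn",np.round(np.degrees(best)/5,3))
E
python3 - <<'E'
from h import *
c=bot.read_camera("top"); i=c["img"][:,:,::-1]
a=cv2.resize(i[165:255,190:290],None,fx=6,fy=6,interpolation=cv2.INTER_CUBIC)  # 600x540
cv2.imwrite("pics/leaves.png",a)
b=cv2.resize(i[105:190,375:470],None,fx=6,fy=6,interpolation=cv2.INTER_CUBIC); cv2.imwrite("pics/reader.png",b)
for uv in [(266,188),(209,230),(268,236),(336,239),(315,165),(272,155),(432,248),(460,246)]: print(uv,np.round(plane(c,uv,0.0),3))
for uv in [(386,173),(450,182)]: print(uv,np.round(plane(c,uv,0.0),3),np.round(plane(c,uv,0.1),3))
E
```

```text
(266, 188) [0.627 0.214 0.   ]
(209, 230) [0.5   0.405 0.   ]
(268, 236) [0.466 0.215 0.   ]
(336, 239) [ 0.439 -0.003  0.   ]
(315, 165) [0.694 0.046 0.   ]
(272, 155) [0.74  0.188 0.   ]
(432, 248) [ 0.387 -0.308  0.   ]
(460, 246) [ 0.386 -0.398  0.   ]
(386, 173) [ 0.648 -0.189  0.   ] [ 0.619 -0.17   0.1  ]
(450, 182) [ 0.6   -0.398  0.   ] [ 0.575 -0.363  0.1  ]
```

View pics/leaves.png

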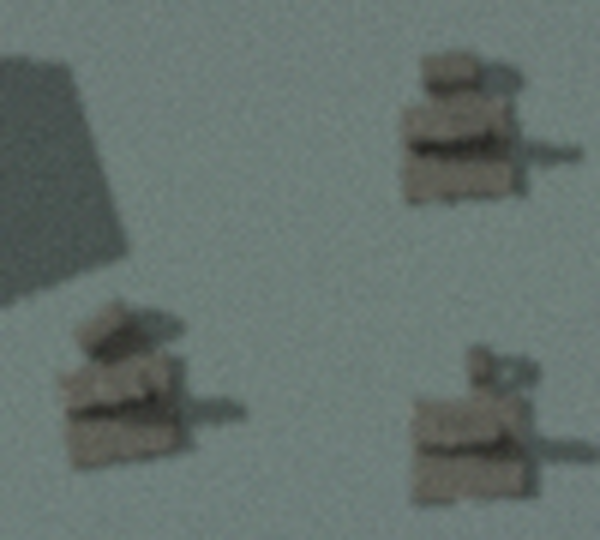

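View pics/reader.png

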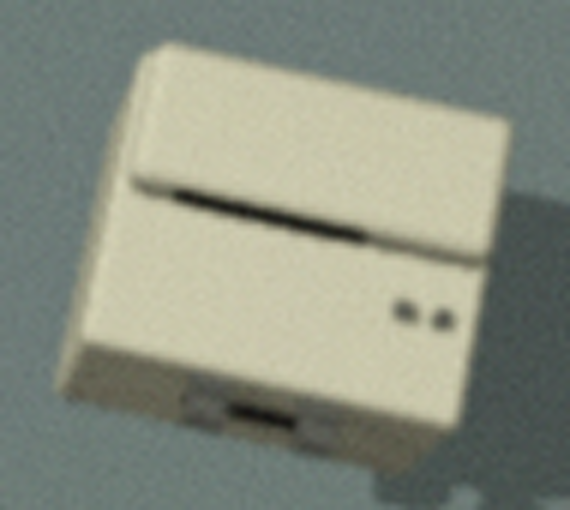

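The pictures show whole knuckle = sound leaf at (266,188), short stub = chipped leaf at (268,236) and turned knuckle = skewed leaf at (209,230). The reader's hinge faces the robot near (419,174). Next I go above the skewed leaf and look with the wrist camera.

Run:
```python
from h import *
c=bot.read_camera("top")
for n,uv in dict(skew=(209.2,232.5),chip=(268.3,239.2),sound=(265.8,188.3)).items(): print(n,np.round(plane(c,uv,0.03),3))
w=bot.read_camera("wrist"); p,r=tool(); P=np.array(w["pose"]); print("cam in tool",np.round(r.inv().apply(P[:3,3]-p),3),np.round(r.as_matrix().T@P[:3,:3],2).tolist(),w["K"][0,0])
i=c["img"]; hsv=cv2.cvtColor(i,cv2.COLOR_RGB2HSV)
# tray corners by hand on rim z=.035
for uv in [(304,212),(368,211),(369,265),(307,267)]: print(np.round(plane(c,uv,.035),3))
go([.48,.385,.25],0.1)
```

```text
skew [0.487 0.397 0.03 ]
chip [0.451 0.212 0.03 ]
sound [0.618 0.212 0.03 ]
cam in tool [ 0.071  0.001 -0.143] [[0.0, -0.96, -0.28], [1.0, 0.0, -0.0], [0.0, -0.28, 0.96]] 319.47641302662635
[0.529 0.093 0.035]
[ 0.516 -0.111  0.035]
[ 0.346 -0.096  0.035]
[0.355 0.096 0.035]
shift [-0.277  -0.1253 -0.019 ] turn [-8.0000e-03  5.0000e-03  1.1952e+01]
```

>>> servo_tool --motion '[[[-0.277, -0.125, -0.02, 0, 0, 12, 0.3], [-0.277, -0.125, -0.02, 0, 0, 12, 0.3], [-0.277, -0.125, -0.02, 0, 0, 12, 0.3], [-0.277, -0.125, -0.02, 0, 0, 12, 0.3], [-0.277, -0.125, -0.02, 0, 0, 12, 0.3], [-0.277, -0.125, -0.02, 0, 0, 12, 0.3], [-0.277, -0.125, -0.02, 0, 0, 12, 0.3], [-0.277, -0.125, -0.02, 0, 0, 12, 0.3], [-0.277, -0.125, -0.02, 0, 0, 12, 0.3], [-0.277, -0.125, -0.02, 0, 0, 12, 0.3], [-0.277, -0.125, -0.02, 0, 0, 12, 0.3], [-0.277, -0.125, -0.02, 0, 0, 12, 0.3], [-0.277, -0.125, -0.02, 0, 0, 12, 0.3], [-0.277, -0.125, -0.02, 0, 0, 12, 0.3]]]'

```text
t: 1.42
eef_pos: [0.4796, 0.3862, 0.2512]
tool_rot: [-0.0, 0.672, 0.741, -0.0]
contact_force: [0.2, 1.6, 0.4]
gripper_width: 0.297
grasp_force: 0.0
```

Run:
```python
from h import *
p,r=tool(); print(p,r.as_matrix().round(3).tolist(), bot.get_obs()["gripper_width"])
w=bot.read_camera("wrist"); cv2.imwrite("pics/w1.png",w["img"][:,:,::-1])
for n,q in dict(skew=(.487,.397,.03),chip=(.451,.212,.03),sound=(.618,.212,.03)).items(): print(n,proj(w,q).round())
```

```text
[0.47959911 0.38622677 0.25116905] [[-0.098, 0.995, -0.0], [0.995, 0.098, 0.0], [0.0, -0.0, -1.0]] 0.2970753952044475
skew [327. 164.]
chip [285. 301.]
sound [411. 311.]
```

View pics/w1.png

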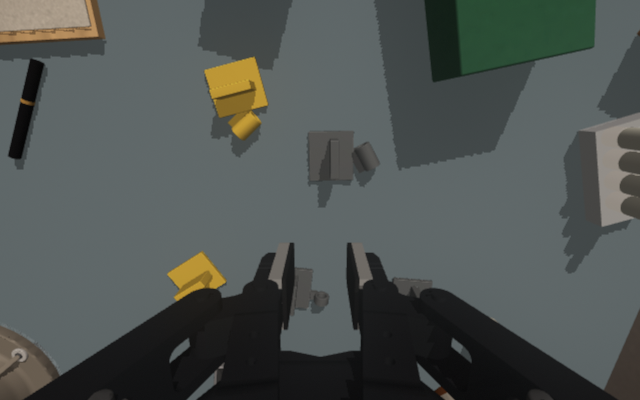

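The wrist view shows the skewed leaf's plate at about (308–354, 131–185), its rib at (334,159) and its turned knuckle at (367,156). The chipped and sound leaves are partly hidden behind the fingers. I fit the plate rectangle from a neutral-grey mask.

```bash
cat >> h.py <<'E'
def leaf(c,approx,rad=45):
    """plate pose (rib foot xy, yaw of leaf x) from a neutral-grey mask near approx"""
    im=cv2.GaussianBlur(c["img"],(3,3),0).astype(int); m=((im[:,:,2]-im[:,:,0])<4).astype(np.uint8)
    m&=((im.max(2)-im.min(2))<14).astype(np.uint8); u,v=proj(c,approx).astype(int); roi=np.zeros_like(m); cv2.circle(roi,(int(u),int(v)),rad,1,-1); m&=roi
    m=cv2.morphologyEx(m,cv2.MORPH_CLOSE,np.ones((3,3))) 
    op=cv2.morphologyEx(m,cv2.MORPH_OPEN,cv2.getStructuringElement(cv2.MORPH_ELLIPSE,(31,31)))
    pts=np.argwhere(cv2.dilate(op,np.ones((3,3)))&m)[:,::-1]
    W=np.array([plane(c,q,.006)[:2] for q in pts]); (cx,cy),(a,b),ang=cv2.minAreaRect((W*1000).astype(np.float32))
    yaw=(np.radians(ang)+np.pi/4)%(np.pi/2)-np.pi/4; ctr=np.array([cx,cy])/1000
    org=ctr+.003*np.array([np.cos(yaw),np.sin(yaw)])
    print("origin",org.round(4),"yaw",round(yaw,3),"rect",round(a,1),round(b,1),"npix",len(pts)); return org,yaw,m
E
python3 - <<'E'
from h import *
w=bot.read_camera("wrist"); i=w["img"]
for uv in [(320,145),(346,170),(334,150),(320,200),(380,120),(310,110)]: print(uv,i[uv[1],uv[0]])
o,y,m=leaf(w,(.487,.397,.03)); go([o[0],o[1],.06],y)
cv2.imwrite("pics/m1.png",m*255)
E
```

```text
(320, 145) [83 82 79]
(346, 170) [81 80 78]
(334, 150) [82 81 78]
(320, 200) [67 73 74]
(380, 120) [ 95 103 104]
(310, 110) [ 96 104 105]
origin [0.4983 0.4033] yaw 0.098 rect 62.4 59.6 npix 2249
shift [0.0154 0.0201 0.1912] turn [-0.002 -0.    -0.013]
```

```bash
sed -i 's/-im\[:,:,0\])<4)/-im[:,:,0])<1)/' h.py
python3 - <<'E'
from h import *
w=bot.read_camera("wrist")
o,y,m=leaf(w,(.487,.397,.03)); go([o[0],o[1],.06],y)
for uv in [(308,131),(354,131),(354,185),(308,183)]: print(plane(w,uv,.006).round(4))
a=plane(w,(333,136),.036);b=plane(w,(334,181),.036);print("rib",a,b,((a+b)/2).round(4))
s=m[110:200,290:390]; cv2.imwrite("pics/m2.png",np.hstack([cv2.resize(x,None,fx=4,fy=4) for x in (w["img"][110:200,290:390,::-1],cv2.cvtColor(s*255,cv2.COLOR_GRAY2BGR))]))
E
```

```text
origin [0.4971 0.4036] yaw 0.098 rect 57.5 58.4 npix 2080
shift [0.016  0.0188 0.1913] turn [-0.001 -0.    -0.011]
[0.4619 0.4295 0.006 ]
[0.5164 0.4348 0.006 ]
[0.5248 0.3693 0.006 ]
[0.4674 0.3662 0.006 ]
rib [0.49072075 0.42900768 0.036     ] [0.49739455 0.37861498 0.036     ] [0.4941 0.4038 0.036 ]
```

View pics/m2.png

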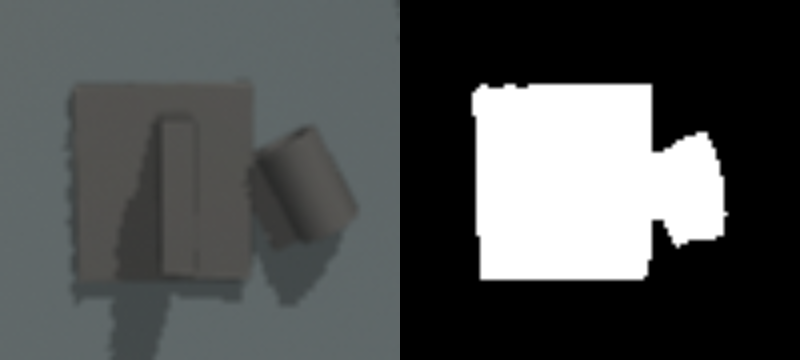

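>>> servo_tool --motion '[[[0.016, 0.017, 0.1, 0, 0, 0, 0.3], [0.016, 0.017, 0.1, 0, 0, 0, 0.3], [0.016, 0.017, 0.1, 0, 0, 0, 0.3], [0.016, 0.017, 0.14, 0, 0, 0, 0.3], [0.016, 0.017, 0.17, 0, 0, 0, 0.3], [0.016, 0.017, 0.2, 0, 0, 0, 0.3], [0.016, 0.017, 0.22, 0, 0, 0, 0.3], [0.016, 0.017, 0.235, 0, 0, 0, 0.3], [0.016, 0.017, 0.24, 0, 0, 0, 0.3], [0.016, 0.017, 0.24, 0, 0, 0, 0.3], [0.016, 0.017, 0.24, 0, 0, 0, 0.3], [0.016, 0.017, 0.24, 0, 0, 0, 0.05], [0.016, 0.017, 0.24, 0, 0, 0, 0], [0.016, 0.017, 0.24, 0, 0, 0, 0], [0.016, 0.017, 0.24, 0, 0, 0, 0], [0.016, 0.017, 0.24, 0, 0, 0, 0], [0.016, 0.017, 0.24, 0, 0, 0, 0]]]' --grip_force 40

```text
t: 2.98
eef_pos: [0.4965, 0.4039, 0.0128]
tool_rot: [0.0, 0.672, 0.74, 0.001]
contact_force: [0.1, 0.0, 6.8]
gripper_width: 0.107
grasp_force: 40.4
```

Run:
```python
from h import *
c=bot.read_camera("top"); i=c["img"]
cv2.imwrite("pics/t2.png",np.vstack([cv2.resize(i[190:285,270:400,::-1],None,fx=4,fy=4,interpolation=cv2.INTER_CUBIC)]))
d=tool(); print(d[0])
# tray fit from rim corners
R_=np.array([(.529,.093),(.516,-.111),(.346,-.096),(.355,.096)]); ctr=R_.mean(0); yaw=np.arctan2(*(R_[0]+R_[1]-R_[2]-R_[3])[::-1]); print(ctr,yaw)
t=.045
for s in (1,-1):
    g=ctr+s*t*np.array([-np.sin(yaw),np.cos(yaw)])
    print(s); go([g[0],g[1],.016],yaw)
```

```text
[0.49656578 0.40390805 0.01287058]
[ 0.4365 -0.0045] -0.05227790446447859
1
shift [-0.3563 -0.0922 -0.004 ] turn [ 0.022 -0.022  1.696]
-1
shift [-0.4453 -0.1055 -0.0042] turn [ 0.022 -0.022  1.696]
```

Gripped (width 0.107). The skewed leaf goes to the far (−y) side of the tray.

>>> servo_tool --motion '[[[0, 0, -0.04, 0, 0, 0, 0], [0, 0, -0.08, 0, 0, 0, 0], [0, 0, -0.12, 0, 0, 0, 0], [-0.04, -0.01, -0.12, 0, 0, 0, 0], [-0.08, -0.02, -0.12, 0, 0, 0.3, 0], [-0.12, -0.03, -0.12, 0, 0, 0.6, 0], [-0.16, -0.04, -0.12, 0, 0, 0.9, 0], [-0.2, -0.048, -0.12, 0, 0, 1.2, 0], [-0.24, -0.057, -0.12, 0, 0, 1.5, 0], [-0.28, -0.066, -0.12, 0, 0, 1.7, 0], [-0.32, -0.076, -0.12, 0, 0, 1.7, 0], [-0.36, -0.086, -0.12, 0, 0, 1.7, 0], [-0.4, -0.095, -0.12, 0, 0, 1.7, 0], [-0.43, -0.102, -0.12, 0, 0, 1.7, 0], [-0.445, -0.106, -0.12, 0, 0, 1.7, 0], [-0.445, -0.106, -0.12, 0, 0, 1.7, 0], [-0.445, -0.106, -0.12, 0, 0, 1.7, 0], [-0.445, -0.106, -0.1, 0, 0, 1.7, 0]]]'

```text
t: 4.53
eef_pos: [0.4355, -0.049, 0.1136]
tool_rot: [0.002, 0.725, 0.689, 0.003]
contact_force: [1.1, 0.4, -1.6]
gripper_width: 0.107
grasp_force: 39.4
```

Run:
```python
from h import *
w=bot.read_camera("wrist"); cv2.imwrite("pics/w3.png",w["img"][:,:,::-1]); print(tool()[0],bot.get_obs()["grasp_force"])
go([.434,-.049,.02],-.052)
```

```text
[ 0.43253928 -0.04827239  0.10936319] 39.332630038261414
shift [-0.0007  0.0015  0.0894] turn [-0.003 -0.007  0.024]
```

View pics/w3.png

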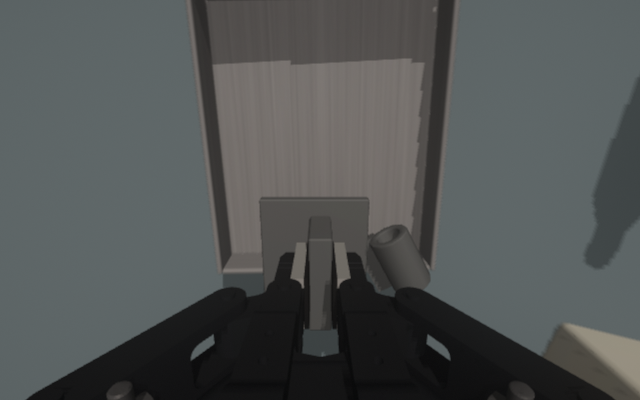

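The leaf is held over the tray's −y half. I check the near rim at about (232,255) and (432,265) before lowering.

Run:
```python
from h import *
w=bot.read_camera("wrist")
for uv in [(224,270),(436,268),(230,255),(190,0),(457,0)]: print(uv,plane(w,uv,.035).round(4),plane(w,uv,.004).round(4))
```

```text
(224, 270) [ 0.3583 -0.0905  0.035 ] [ 0.3471 -0.1069  0.004 ]
(436, 268) [ 0.5187 -0.0966  0.035 ] [ 0.5303 -0.1139  0.004 ]
(230, 255) [ 0.3645 -0.0783  0.035 ] [ 0.3541 -0.0929  0.004 ]
(190, 0) [0.3621 0.0895 0.035 ] [0.3514 0.0988 0.004 ]
(457, 0) [0.5218 0.0816 0.035 ] [0.5338 0.0898 0.004 ]
```

>>> servo_tool --motion '[[[0, 0.004, 0.03, 0, 0, 0, 0], [0, 0.004, 0.06, 0, 0, 0, 0], [0, 0.004, 0.08, 0, 0, 0, 0], [0, 0.004, 0.089, 0, 0, 0, 0], [0, 0.004, 0.09, 0, 0, 0, 0], [0, 0.004, 0.09, 0, 0, 0, 0], [0, 0.004, 0.09, 0, 0, 0, 0.35], [0, 0.004, 0.09, 0, 0, 0, 0.35], [0, 0.004, 0.09, 0, 0, 0, 0.35], [0, 0.004, 0.07, 0, 0, 0, 0.35], [0, 0.004, 0.03, 0, 0, 0, 0.35], [0, 0.004, -0.01, 0, 0, 0, 0.35], [0, 0.004, -0.05, 0, 0, 0, 0.35], [0, 0.004, -0.09, 0, 0, 0, 0.35], [0, 0.004, -0.13, 0, 0, 0, 0.35], [0, 0.004, -0.14, 0, 0, 0, 0.35], [0, 0.004, -0.14, 0, 0, 0, 0.35]]]'

```text
t: 6.05
eef_pos: [0.4388, -0.0501, 0.2551]
tool_rot: [0.002, 0.725, 0.688, 0.004]
contact_force: [0.1, 1.0, -0.5]
gripper_width: 0.35
grasp_force: 0.0
```

Run:
```python
from h import *
w=bot.read_camera("wrist"); leaf(w,(.436,-.049,.03),60)
go([.45,.165,.25],0.0)
```

```text
origin [ 0.4384 -0.0453] yaw -0.033 rect 128.1 149.4 npix 10306
shift [0.2154 0.0013 0.0033] turn [ 0.048 -0.022 -0.599]
```

Released. Now to a point above the chipped leaf, then measure it.

>>> servo_tool --motion '[[[0.04, 0, 0, 0, 0, -0.6, 0.3], [0.08, 0, 0, 0, 0, -0.6, 0.3], [0.12, 0, 0, 0, 0, -0.6, 0.3], [0.16, 0, 0, 0, 0, -0.6, 0.3], [0.2, 0.001, 0.003, 0, 0, -0.6, 0.3], [0.215, 0.001, 0.003, 0.05, 0, -0.6, 0.3], [0.215, 0.001, 0.003, 0.05, 0, -0.6, 0.3], [0.215, 0.001, 0.003, 0.05, 0, -0.6, 0.3], [0.215, 0.001, 0.003, 0.05, 0, -0.6, 0.3]]]'

```text
t: 6.85
eef_pos: [0.4484, 0.1626, 0.2471]
tool_rot: [-0.002, 0.708, 0.706, -0.003]
contact_force: [0.3, -0.6, -0.2]
gripper_width: 0.299
grasp_force: 0.0
```

Run:
```python
from h import *
w=bot.read_camera("wrist"); o,y,m=leaf(w,(.456,.212,.006)); print(tool()[0],tool()[1].as_matrix().round(3).tolist()); go([o[0],o[1],.013],y)
u=proj(w,[.456,.212,.006]).astype(int);a,b=max(0,u[0]-55),max(0,u[1]-45)
s=w["img"][b:b+90,a:a+110,::-1]; print(a,b)
u2=proj(w,[.625,.212,.006]);print("sound at",u2)
cv2.imwrite("pics/m3.png",np.vstack([cv2.resize(w["img"][100:300,:,::-1],(800,250)),np.hstack([cv2.resize(s,(400,330)),cv2.resize(cv2.cvtColor(m[b:b+90,a:a+110]*255,cv2.COLOR_GRAY2BGR),(400,330))])]))
```

```text
origin [0.4605 0.2167] yaw -0.002 rect 58.0 55.6 npix 2278
[0.44858109 0.16239921 0.24744442] [[0.003, 1.0, -0.006], [1.0, -0.003, -0.001], [-0.001, -0.006, -1.0]]
shift [0.0546 0.0131 0.2343] turn [-0.067  0.014 -0.013]
272 82
sound at [471.76948695 127.0165799 ]
```

View pics/m3.png

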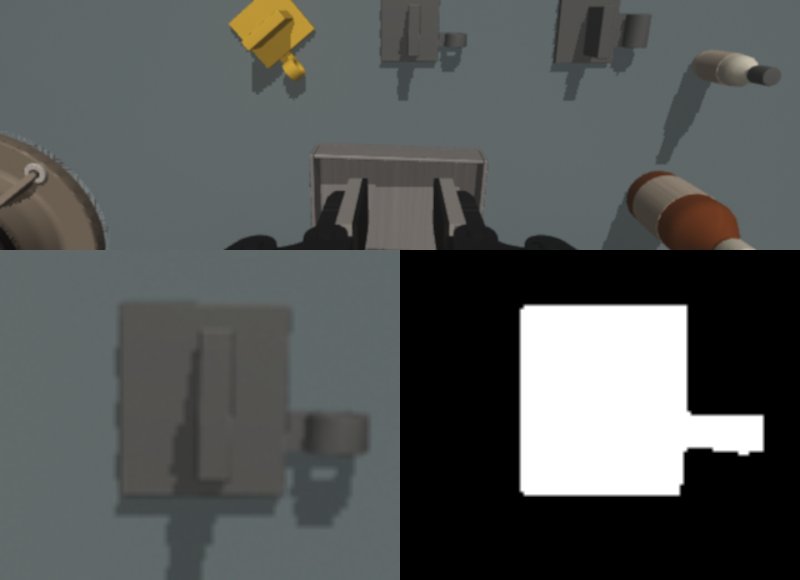

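The crop shows the chipped stub, and the sound leaf in the row above has a whole straight knuckle. I grasp the chipped leaf.

>>> servo_tool --motion '[[[0.04, 0.012, 0.04, 0, 0, 0, 0.3], [0.055, 0.012, 0.08, 0, 0, 0, 0.3], [0.055, 0.012, 0.12, 0, 0, 0, 0.3], [0.055, 0.012, 0.16, 0, 0, 0, 0.3], [0.055, 0.012, 0.195, 0, 0, 0, 0.3], [0.055, 0.012, 0.22, 0, 0, 0, 0.3], [0.055, 0.012, 0.23, 0, 0, 0, 0.3], [0.055, 0.012, 0.233, 0, 0, 0, 0.3], [0.055, 0.012, 0.233, 0, 0, 0, 0.3], [0.055, 0.012, 0.233, 0, 0, 0, 0], [0.055, 0.012, 0.233, 0, 0, 0, 0], [0.055, 0.012, 0.233, 0, 0, 0, 0], [0.055, 0.012, 0.233, 0, 0, 0, 0], [0.055, 0.012, 0.233, 0, 0, 0, 0], [0.055, 0.012, 0.233, 0, 0, 0, 0]]]'

```text
t: 8.15
eef_pos: [0.4615, 0.22, 0.0172]
tool_rot: [-0.001, 0.707, 0.707, 0.0]
contact_force: [0.1, -1.5, 8.5]
gripper_width: 0.108
grasp_force: 41.2
```

Run:
```python
from h import *
print(tool()[0]); go([.441,.041,.13],-.045)
```

```text
[0.46145124 0.22003172 0.01724136]
shift [-0.1788 -0.0205 -0.1131] turn [-0.014 -0.024  0.509]
```

>>> servo_tool --motion '[[[0, 0, -0.04, 0, 0, 0, 0], [0, 0, -0.08, 0, 0, 0, 0], [-0.04, -0.005, -0.11, 0, 0, 0.5, 0], [-0.08, -0.01, -0.11, 0, 0, 0.5, 0], [-0.12, -0.015, -0.11, 0, 0, 0.5, 0], [-0.155, -0.02, -0.11, 0, 0, 0.5, 0], [-0.175, -0.02, -0.11, 0, 0, 0.5, 0], [-0.179, -0.02, -0.11, 0, 0, 0.5, 0], [-0.179, -0.02, -0.08, 0, 0, 0.5, 0], [-0.179, -0.02, -0.045, 0, 0, 0.5, 0], [-0.179, -0.02, -0.02, 0, 0, 0.5, 0], [-0.179, -0.02, -0.008, 0, 0, 0.5, 0], [-0.179, -0.02, -0.007, 0, 0, 0.5, 0], [-0.179, -0.02, -0.007, 0, 0, 0.5, 0], [-0.179, -0.02, -0.007, 0, 0, 0.5, 0.35], [-0.179, -0.02, -0.007, 0, 0, 0.5, 0.35], [-0.179, -0.02, -0.007, 0, 0, 0.5, 0.35], [-0.179, -0.02, -0.03, 0, 0, 0.5, 0.35], [-0.179, -0.02, -0.07, 0, 0, 0.5, 0.35], [-0.179, -0.02, -0.11, 0, 0, 0.5, 0.35]]]'

```text
t: 9.82
eef_pos: [0.4393, 0.0402, 0.1262]
tool_rot: [-0.002, 0.722, 0.691, -0.003]
contact_force: [1.5, 1.5, 0.9]
gripper_width: 0.353
grasp_force: 0.0
```

Run:
```python
from h import *
print(tool()[0]); go([.615,.165,.25],-.0)
```

```text
[0.43933985 0.04016138 0.12622172]
shift [ 0.1323  0.1692 -0.1251] turn [-0.077  0.013 -0.504]
```

>>> servo_tool --motion '[[[0, 0, -0.04, 0, 0, 0, 0.3], [0.02, 0.02, -0.075, 0, 0, -0.5, 0.3], [0.05, 0.04, -0.1, 0, 0, -0.5, 0.3], [0.08, 0.065, -0.12, 0, 0, -0.5, 0.3], [0.1, 0.1, -0.125, 0, 0, -0.5, 0.3], [0.12, 0.13, -0.125, 0, 0, -0.5, 0.3], [0.132, 0.16, -0.125, 0, 0, -0.5, 0.3], [0.132, 0.169, -0.125, -0.08, 0, -0.5, 0.3], [0.132, 0.169, -0.125, -0.08, 0, -0.5, 0.3], [0.132, 0.169, -0.125, -0.08, 0, -0.5, 0.3], [0.132, 0.169, -0.125, -0.08, 0, -0.5, 0.3]]]'

```text
t: 10.73
eef_pos: [0.6143, 0.1638, 0.2497]
tool_rot: [0.001, 0.708, 0.707, 0.0]
contact_force: [-0.1, 0.0, -0.1]
gripper_width: 0.299
grasp_force: 0.0
```

Run:
```python
from h import *
w=bot.read_camera("wrist"); o,y,m=leaf(w,(.625,.212,.006)); print(tool()[0],bot.get_obs()["q"].round(2)); go([o[0],o[1],.016],y)
u=proj(w,[.625,.212,.006]).astype(int);a,b=max(0,u[0]-55),max(0,u[1]-45)
s=w["img"][b:b+90,a:a+110,::-1]
t=bot.read_camera("top")["img"][195:285,285:395,::-1]
t2=cv2.resize(t,(400,330),interpolation=cv2.INTER_CUBIC)
cv2.imwrite("pics/m4.png",np.hstack([cv2.resize(s,(400,330)),t2]))
```

```text
origin [0.6302 0.2153] yaw -0.001 rect 57.5 63.8 npix 2368
[0.61428176 0.16396622 0.24984685] [-0.64  0.41  0.38  1.66 -0.16  1.1  -0.22]
shift [0.0513 0.0154 0.2339] turn [ 0.021 -0.002 -0.004]
```

View pics/m4.png

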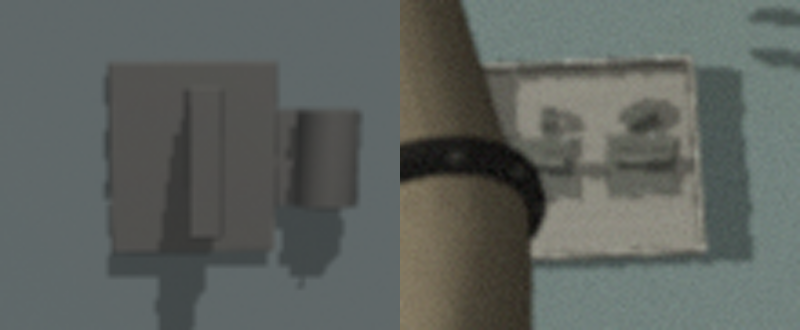

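Both faulty leaves lie in the tray, the chipped one to the left and the skewed one to the right. The sound leaf's rib is at crop (190–223, 87–238), its plate at rows 62–250 and its knuckle at rows 109–208. I refine its centre along the rib, then grasp.

Run:
```python
from h import *
w=bot.read_camera("wrist")
u=proj(w,[.625,.212,.006]).astype(int);a,b=max(0,u[0]-55),max(0,u[1]-45)
f=lambda x,y,z: plane(w,(a+x*110/400-.35,b+y*90/330-.35),z)
for n,z,q in [("rib",.036,[(206,87),(206,238)]),("plate",.006,[(108,62),(277,62),(274,250),(111,250)]),("knuckle",.02,[(328,109),(328,208)])]:
    P=np.array([f(x,y,z) for x,y in q]); print(n,P.round(4)[:,:2].tolist(),P.mean(0).round(4)[:2])
```

```text
rib [[0.6244, 0.2374], [0.6247, 0.1936]] [0.6246 0.2155]
plate [[0.5941, 0.245], [0.6477, 0.245], [0.6482, 0.186], [0.594, 0.186]] [0.621  0.2155]
knuckle [[0.6627, 0.2309], [0.6638, 0.201]] [0.6632 0.2159]
```

>>> servo_tool --motion '[[[0.04, 0.015, 0.04, 0, 0, 0, 0.3], [0.05, 0.015, 0.08, 0, 0, 0, 0.3], [0.05, 0.015, 0.12, 0, 0, 0, 0.3], [0.05, 0.015, 0.16, 0, 0, 0, 0.3], [0.05, 0.015, 0.18, 0, 0, 0, 0.3], [0.05, 0.015, 0.18, 0, 0, 0, 0.3]]]'

```text
t: 11.38
eef_pos: [0.6256, 0.2137, 0.0631]
tool_rot: [-0.001, 0.707, 0.707, -0.004]
contact_force: [-1.8, -0.4, -0.9]
gripper_width: 0.296
grasp_force: 0.0
```

>>> servo_tool --motion '[[[0.001, -0.001, 0.02, 0, 0, 0, 0.3], [0.001, -0.001, 0.04, 0, 0, 0, 0.3], [0.001, -0.001, 0.052, 0, 0, 0, 0.3], [0.001, -0.001, 0.054, 0, 0, 0, 0.3], [0.001, -0.001, 0.054, 0, 0, 0, 0.3], [0.001, -0.001, 0.054, 0, 0, 0, 0.3], [0.001, -0.001, 0.054, 0, 0, 0, 0], [0.001, -0.001, 0.054, 0, 0, 0, 0], [0.001, -0.001, 0.054, 0, 0, 0, 0], [0.001, -0.001, 0.054, 0, 0, 0, 0], [0.001, -0.001, 0.054, 0, 0, 0, 0], [0.001, -0.001, 0.054, 0, 0, 0, 0], [0.001, -0.001, 0.054, 0, 0, 0, 0]]]' --grip_force 60

```text
t: 12.47
eef_pos: [0.6314, 0.2162, 0.0174]
tool_rot: [0.001, 0.707, 0.707, 0.002]
contact_force: [-0.8, -0.2, 7.4]
gripper_width: 0.099
grasp_force: 62.3
```

Run:
```python
from h import *
p,r=tool(); print(p,r.as_matrix().round(4).tolist(),bot.get_obs()["contact_force"])
c=bot.read_camera("top")
# reader: dark/grey marks; corners by hand from crop (375+x/6,105+y/6)
f=lambda x,y,z: plane(c,(375+x/6-.42,105+y/6-.42),z)
A,B=f(85,342,.105),f(462,428,.105); print("front top edge",A.round(4),B.round(4),np.hypot(*(A-B)[:2]))
d=(A-B)[:2]; yaw=np.arctan2(d[1],d[0])-np.pi/2; x=np.array([np.cos(yaw),np.sin(yaw)])
print("yaw",yaw,"axis mid",((A+B)[:2]/2-.02*x).round(4))
for q in [(190,405),(325,430),(228,408),(300,420)]: print(q,f(*q,.1).round(4))
# back edges of raised part
for q in [(165,42),(512,125)]: print("back",f(*q,.13).round(4))
```

```text
[0.63137003 0.21620557 0.01744352] [[0.0004, 1.0, 0.005], [1.0, -0.0004, 0.0011], [0.0011, 0.005, -1.0]] [-0.83616099 -0.17862885  7.35479396]
front top edge [ 0.6538 -0.1817  0.105 ] [ 0.5929 -0.3694  0.105 ] 0.1973774071918243
yaw -0.3136696100574745 axis mid [ 0.6044 -0.2694]
(190, 405) [ 0.6173 -0.2329  0.1   ]
(325, 430) [ 0.5986 -0.3006  0.1   ]
(228, 408) [ 0.6142 -0.2522  0.1   ]
(300, 420) [ 0.6049 -0.2885  0.1   ]
back [ 0.806  -0.2372  0.13  ]
back [ 0.7461 -0.4107  0.13  ]
```

>>> servo_tool --motion '[[[0, 0, -0.03, 0, 0, 0, 0], [0, 0, -0.07, 0, 0, 0, 0], [0, 0, -0.11, 0, 0, 0, 0], [0, 0, -0.15, 0, 0, 0, 0], [0, 0, -0.19, 0, 0, 0, 0], [0, 0, -0.23, 0, 0, 0, 0], [-0.03, -0.01, -0.23, 0, 0, 0, 0], [-0.07, -0.02, -0.23, 0, 0, 0, 0]]]'

```text
t: 13.18
eef_pos: [0.6109, 0.1503, 0.249]
tool_rot: [0.002, 0.705, 0.71, 0.005]
contact_force: [1.0, -0.5, -2.5]
gripper_width: 0.102
grasp_force: 61.3
```

Run:
```python
from h import *
print(tool()[0],bot.get_obs()["gripper_width"]); go([.54,-.25,.25],-.313)
```

```text
[0.6109324  0.1502641  0.24904231] 0.10161460368398882
shift [-0.3997 -0.0737 -0.0034] turn [ 0.095 -0.067  3.667]
```

>>> servo_tool --motion '[[[-0.035, -0.007, 0, 0, 0, 0.3, 0], [-0.07, -0.014, 0, 0, 0, 0.6, 0], [-0.105, -0.02, 0, 0, 0, 0.9, 0], [-0.14, -0.027, 0, 0, 0, 1.2, 0], [-0.175, -0.034, 0, 0, 0, 1.5, 0], [-0.21, -0.04, 0, 0, 0, 1.8, 0], [-0.245, -0.046, 0, 0, 0, 2.1, 0], [-0.28, -0.053, 0, 0, 0, 2.4, 0], [-0.315, -0.06, 0, 0, 0, 2.7, 0], [-0.35, -0.066, 0, 0, 0, 3.0, 0], [-0.38, -0.072, 0, 0, 0, 3.3, 0], [-0.4, -0.074, 0, 0.05, -0.05, 3.6, 0], [-0.4, -0.074, 0, 0.05, -0.05, 3.6, 0], [-0.4, -0.074, 0, 0.05, -0.05, 3.6, 0], [-0.4, -0.074, 0, 0.05, -0.05, 3.6, 0]]]'

```text
t: 14.43
eef_pos: [0.5358, -0.2529, 0.2454]
tool_rot: [0.0, 0.809, 0.588, -0.002]
contact_force: [1.1, 0.6, -0.8]
gripper_width: 0.097
grasp_force: 61.3
```

Run:
```python
from h import *
p,r=tool(); print(p,r.as_matrix().round(3).tolist(),bot.get_obs()["q"].round(2))
w=bot.read_camera("wrist"); cv2.imwrite("pics/w5.png",w["img"][:,:,::-1])
print("hole expect px",proj(w,p+r.apply([-.0007,.04,.0074])), "axis px",proj(w,[.6044,-.2694,.1]))
```

```text
[ 0.53577145 -0.25294711  0.24539488] [[0.308, 0.951, -0.002], [0.951, -0.308, -0.003], [-0.003, -0.001, -1.0]] [-0.11  0.36  0.58  1.77 -0.22  1.07  0.23]
hole expect px [396.3221004  255.32394758] axis px [395.78843072 182.31138504]
```

View pics/w5.png

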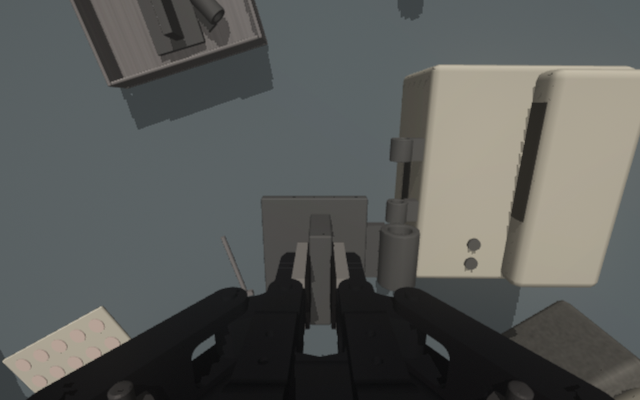

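The wrist view shows the fixed knuckles at about (401,150) and (396,208), with the gap's middle near (398,181). The held knuckle is at about (398,258), and the plate points away from the case. That was my tenth and last picture, so from here I use numbers only. I measure edges by intensity profiles.

Run:
```python
from h import *
w=bot.read_camera("wrist"); i=w["img"].astype(int)
for v in (145,153,205,213,248,262): print(v,"cols376-424",i[v,376:424].mean(1).round().astype(int).tolist())
for v in (150,208): print(v,"b-r",(i[v,376:424,2]-i[v,376:424,0]).tolist())
for u in (396,400,404): print(u,"rows130-236",i[130:236,u].mean(1).round().astype(int).tolist())
```

```text
145 cols376-424 [96, 97, 97, 97, 97, 96, 97, 97, 97, 97, 97, 97, 97, 94, 73, 46, 53, 58, 61, 64, 67, 69, 72, 73, 74, 76, 78, 78, 79, 78, 77, 76, 75, 73, 69, 65, 66, 74, 79, 80, 79, 80, 79, 79, 80, 79, 80, 79]
153 cols376-424 [96, 96, 97, 96, 97, 97, 97, 96, 97, 96, 97, 97, 96, 81, 52, 52, 58, 61, 65, 67, 70, 72, 73, 75, 76, 77, 77, 78, 78, 76, 74, 73, 71, 69, 64, 61, 70, 79, 78, 79, 79, 79, 80, 79, 80, 79, 79, 86]
205 cols376-424 [96, 96, 97, 96, 96, 95, 95, 96, 96, 90, 67, 47, 53, 57, 61, 64, 67, 72, 76, 77, 79, 81, 82, 82, 82, 80, 79, 78, 75, 70, 63, 68, 78, 78, 79, 78, 78, 79, 78, 79, 78, 79, 88, 105, 125, 138, 142, 146]
213 cols376-424 [96, 96, 96, 96, 95, 96, 96, 95, 96, 78, 49, 52, 57, 61, 64, 67, 70, 72, 73, 75, 75, 76, 76, 76, 75, 74, 72, 71, 67, 61, 64, 74, 78, 78, 78, 78, 79, 78, 79, 79, 78, 84, 101, 121, 136, 140, 146, 150]
248 cols376-424 [74, 74, 65, 47, 42, 45, 50, 53, 56, 57, 59, 60, 62, 64, 65, 67, 69, 70, 70, 71, 72, 72, 74, 74, 75, 76, 77, 76, 76, 76, 76, 75, 74, 74, 73, 73, 72, 71, 69, 66, 63, 60, 91, 134, 153, 157, 158, 158]
262 cols376-424 [73, 67, 51, 42, 45, 50
[... 1182 characters left out ...]
70, 70, 70, 69, 68, 68, 69, 70, 71, 71, 69, 68, 68, 67, 66, 69, 69, 67, 68, 66, 65, 65, 66, 68, 68, 68, 64, 59, 64, 73, 73, 67, 66, 75, 82, 77, 77, 76, 76, 76, 76, 75, 75, 75, 75, 75, 74, 74, 73, 74, 73, 72, 71, 72, 80, 80, 77, 75, 75, 75, 75, 75, 73, 69, 72]
404 rows130-236 [71, 72, 71, 71, 71, 71, 71, 68, 71, 77, 80, 83, 79, 79, 79, 79, 79, 79, 79, 79, 78, 78, 77, 78, 77, 77, 76, 76, 76, 76, 75, 76, 65, 48, 44, 41, 37, 35, 32, 32, 31, 29, 29, 30, 30, 29, 29, 30, 30, 29, 29, 29, 29, 30, 29, 29, 30, 30, 30, 29, 29, 30, 30, 29, 29, 29, 29, 30, 43, 59, 65, 70, 66, 67, 76, 75, 72, 71, 71, 70, 69, 69, 68, 67, 67, 66, 65, 64, 64, 62, 62, 61, 60, 60, 67, 77, 79, 74, 71, 71, 71, 70, 70, 68, 67, 71]
```

Run:
```python
from h import *
w=bot.read_camera("wrist"); p,r=tool(); i=w["img"].astype(int)
A=[plane(w,q,.1) for q in [(400.9,145),(400.3,153),(396.3,205),(395.6,213)]]
P=np.array(A)[:,:2]; print(P.round(4).tolist()); d=P[:2].mean(0)-P[2:].mean(0); yaw=np.arctan2(d[1],d[0])-np.pi/2
print("yaw",yaw)
e1,e2=plane(w,(400.5,162),.109)[:2],plane(w,(397,204.5),.109)[:2]; print("gap",e1,e2,np.hypot(*(e1-e2)))
ex=np.array([np.cos(yaw),np.sin(yaw)]);ey=np.array([-ex[1],ex[0]])
s=(e1+e2)/2@ey; m=P.mean(0); M=ex*(m@ex)+ey*s; print("axis mid",M.round(4))
hz=(p+r.apply([0,.04,.0074]))[2]; H=np.array([plane(w,q,hz) for q in [(398.2,248),(397.2,262)]]); print("held tool frame",[r.inv().apply(h-p).round(4).tolist() for h in H])
print("rows225-300 col 392",i[225:300,392].mean(1).round().astype(int).tolist()); print("col 398",i[225:300,398].mean(1).round().astype(int).tolist())
```

```text
[[0.6173, -0.2367], [0.6151, -0.2435], [0.5998, -0.2901], [0.5972, -0.2977]]
yaw -0.3168351856873941
gap [ 0.61160143 -0.24938168] [ 0.59926099 -0.28651608] 0.0391311926133899
axis mid [ 0.6069 -0.2684]
held tool frame [[0.0035, 0.0407, 0.0074], [-0.0044, 0.0407, 0.0074]]
rows225-300 col 392 [76, 75, 70, 68, 68, 69, 68, 65, 67, 72, 75, 74, 70, 68, 68, 67, 68, 69, 69, 68, 69, 69, 69, 69, 68, 69, 70, 70, 70, 69, 70, 69, 70, 70, 70, 70, 70, 70, 70, 70, 69, 70, 69, 70, 70, 70, 70, 71, 70, 70, 70, 70, 70, 70, 70, 70, 70, 70, 70, 70, 70, 70, 70, 69, 70, 71, 77, 81, 81, 81, 81, 65, 33, 19, 19]
col 398 [81, 80, 77, 76, 75, 76, 75, 75, 72, 69, 73, 78, 80, 76, 72, 73, 73, 73, 73, 74, 73, 73, 73, 74, 73, 73, 73, 74, 74, 74, 74, 74, 74, 74, 74, 74, 74, 74, 74, 73, 73, 73, 72, 73, 73, 72, 74, 73, 73, 73, 72, 73, 73, 73, 73, 72, 72, 72, 72, 73, 72, 72, 72, 59, 34, 27, 26, 26, 27, 26, 26, 26, 26, 25, 26]
```

Run:
```python
from h import *
w=bot.read_camera("wrist"); p,r=tool()
hz=(p+r.apply([0,.04,.0074]))[2]
a,b=[r.inv().apply(plane(w,q,hz+.0095)-p) for q in [(398,237),(392,289.7)]]; print("ends tool x",a.round(4),b.round(4),(a+b)[0]/2)
ex=np.array([np.cos(-.317),np.sin(-.317)]); M=np.array([.6065,-.2685]); t=M-.0405*ex-.035*ex; print(p,t); go([*t,.1074],-.317)
```

```text
ends tool x [ 0.0138  0.0376 -0.0021] [-0.0147  0.0366 -0.002 ] -0.00047739046713812013
[ 0.53594732 -0.25260907  0.24534009] [ 0.5347618  -0.24496533]
shift [ 0.0074 -0.0033  0.1379] turn [-0.014  0.041  0.058]
```

>>> servo_tool --motion '[[[0.007, -0.003, 0.03, 0, 0, 0.06, 0], [0.007, -0.003, 0.06, 0, 0.04, 0.06, 0], [0.007, -0.003, 0.09, 0, 0.04, 0.06, 0], [0.007, -0.003, 0.115, 0, 0.04, 0.06, 0], [0.007, -0.003, 0.13, 0, 0.04, 0.06, 0], [0.007, -0.003, 0.137, 0, 0.04, 0.06, 0], [0.007, -0.003, 0.137, 0, 0.04, 0.06, 0], [0.007, -0.003, 0.137, 0, 0.04, 0.06, 0], [0.007, -0.003, 0.137, 0, 0.04, 0.06, 0], [0.007, -0.003, 0.137, 0, 0.04, 0.06, 0]]]'

```text
t: 15.47
eef_pos: [0.5354, -0.2473, 0.1097]
tool_rot: [0.001, 0.811, 0.586, 0.0]
contact_force: [-0.6, -0.2, -0.7]
gripper_width: 0.102
grasp_force: 61.3
```

Run:
```python
from h import *
w=bot.read_camera("wrist"); i=w["img"].astype(int); p,r=tool(); print(p,r.as_matrix().round(4).tolist(),bot.get_obs()["contact_force"])
H=p+r.apply([-.0005,.0405,.0074]); print("hole",H.round(4))
print("px hole",proj(w,H).round(1))
ex=np.array([np.cos(-.317),np.sin(-.317),0]);ey=np.array([-ex[1],ex[0],0]); M=np.array([.6065,-.2685,.1])
for y in (39,29,19,-19,-29): print(y,proj(w,M+y/1000*ey).round(1), "top",proj(w,M+y/1000*ey+[0,0,.01]).round(1))
for y in (29,25,): 
    u,v=proj(w,M+y/1000*ey).astype(int); print(v,u-30,i[v,u-30:u+40].mean(1).round().astype(int).tolist())
for y in (12,0):
    u,v=proj(w,H+y/1000*ey).astype(int); print("held",v,u-30,i[v,u-30:u+35].mean(1).round().astype(int).tolist())
u,v=proj(w,M+.019*ey+[0,0,.009]).astype(int); print("col",u,v-40,i[v-40:v+30,u].mean(1).round().astype(int).tolist())
u,v=proj(w,H+.015*ey+[0,0,.009]).astype(int); print("held col",u,v-20,i[v-20:v+20,u].mean(1).round().astype(int).tolist())
```

```text
[ 0.53528737 -0.24724275  0.10958291] [[0.3141, 0.9494, 0.0009], [0.9494, -0.3141, -0.0008], [-0.0005, 0.0011, -1.0]] [-0.14671632  0.11273782  0.15202167]
hole [ 0.5736 -0.2604  0.1022]
px hole [397.  254.9]
39 [471.  174.8] top [480.9 179.3]
29 [468.3 194.6] top [477.9 200.3]
19 [465.8 213.8] top [475.  220.5]
-19 [456.8 280.6] top [464.8 290.9]
-29 [454.6 296.9] top [462.4 307.9]
194 438 [82, 74, 73, 73, 74, 74, 74, 74, 74, 74, 61, 39, 42, 45, 47, 50, 52, 55, 58, 60, 62, 63, 65, 67, 68, 70, 71, 73, 74, 75, 76, 77, 78, 79, 79, 80, 80, 81, 82, 82, 83, 83, 83, 82, 82, 81, 81, 80, 79, 80, 78, 76, 74, 70, 64, 70, 82, 84, 84, 84, 84, 84, 84, 85, 85, 84, 86, 85, 85, 85]
202 437 [73, 73, 74, 73, 73, 73, 73, 74, 74, 75, 61, 41, 42, 45, 48, 51, 53, 56, 59, 61, 64, 64, 67, 67, 69, 70, 71, 73, 75, 76, 77, 79, 78, 79, 80, 81, 81, 81, 82, 82, 82, 83, 82, 83, 81, 81, 80, 79, 79, 77, 76, 75, 72, 66, 64, 73, 84, 84, 84, 85, 84, 84, 85, 85, 85, 85, 85, 85, 85, 85]
held 233 368 [82, 82, 82, 81, 82, 81, 82, 82, 82, 82, 82, 69, 48, 47, 51, 58, 67, 74, 75, 77, 77, 76, 75, 73, 71, 71, 73, 75, 77, 77, 77
[... 215 characters left out ...]
 43, 47, 51, 56, 59, 61, 63, 66, 67, 69, 71, 72, 73, 75, 76, 77, 77, 78, 79, 79, 80, 80, 81, 80, 80, 80, 80, 80, 78, 78, 77, 76, 75, 74, 71, 67, 64, 61, 65, 86, 103, 103, 104, 104, 105, 104, 104, 104, 104, 104, 104, 105]
col 474 179 [83, 87, 83, 79, 79, 78, 79, 79, 79, 80, 81, 80, 81, 80, 81, 80, 81, 81, 81, 81, 81, 82, 81, 81, 82, 81, 81, 81, 81, 82, 81, 81, 80, 81, 80, 80, 81, 81, 80, 81, 77, 70, 69, 68, 68, 69, 69, 68, 68, 68, 68, 69, 69, 69, 69, 69, 69, 68, 68, 69, 68, 69, 68, 68, 68, 68, 68, 68, 69, 68]
held col 403 214 [105, 106, 105, 106, 106, 106, 105, 105, 105, 94, 78, 83, 85, 81, 78, 78, 78, 77, 77, 76, 74, 75, 84, 89, 87, 82, 82, 82, 82, 82, 82, 82, 82, 81, 81, 82, 82, 81, 81, 81]
```

>>> servo_tool --motion '[[[0.003, 0.005, 0.002, 0, 0, 0, 0], [0.003, 0.01, 0.002, 0, 0, 0, 0], [0.003, 0.01, 0.002, 0, 0, 0, 0], [0.003, 0.01, 0.002, 0, 0, 0, 0], [0.003, 0.01, 0.002, 0, 0, 0, 0], [0.003, 0.01, 0.002, 0, 0, 0, 0], [0.003, 0.01, 0.002, 0, 0, 0, 0], [0.003, 0.01, 0.002, 0, 0, 0, 0]]]'

```text
t: 16.18
eef_pos: [0.5447, -0.2473, 0.1063]
tool_rot: [-0.0, 0.811, 0.586, -0.001]
contact_force: [-0.2, 0.3, -0.4]
gripper_width: 0.1
grasp_force: 61.3
```

```bash
cat >> h.py <<'E'
def err():
    p,r=tool(); ex=np.array([np.cos(-.317),np.sin(-.317),0]);ey=np.array([-ex[1],ex[0],0]); M=np.array([.60745,-.2688,.1])
    d=M-(p+r.apply([-.0012,.0409,.0074])); print("to go ex,ey,z",(d@ex).round(4),(d@ey).round(4),d[2].round(4)); m=r.as_matrix(); print("yaw",np.arctan2(m[1,1],m[0,1]).round(4),"tilt",m[:2,2].round(4),bot.get_obs()["contact_force"].round(1),bot.get_obs()["grasp_force"])
E
python3 -c "
from h import *
err(); w=bot.read_camera('wrist'); err()"
```

```text
to go ex,ey,z 0.0254 0.0005 0.0011
yaw -0.3197 tilt [-0.0014 -0.0003] [-0.2  0.3 -0.4] 61.31773352622986
to go ex,ey,z 0.0254 0.0004 0.0011
yaw -0.3197 tilt [-0.0014 -0.0003] [-0.5 -0.  -0.9] 61.31752967834473
```

>>> servo_tool --motion '[[[0, 0.004, -0.001, 0, 0, 0, 0], [0, 0.008, -0.001, 0, 0, 0, 0], [0, 0.012, -0.001, 0, 0, 0, 0], [0, 0.015, -0.001, 0, 0, 0, 0], [0, 0.015, -0.001, 0, 0, 0, 0], [0, 0.015, -0.001, 0, 0, 0, 0], [0, 0.015, -0.001, 0, 0, 0, 0], [0, 0.015, -0.001, 0, 0, 0, 0]]]'

```text
t: 16.9
eef_pos: [0.5589, -0.252, 0.1072]
tool_rot: [-0.0, 0.811, 0.586, -0.001]
contact_force: [0.4, 1.0, -0.7]
gripper_width: 0.1
grasp_force: 61.3
```

```bash
cat > chk.py <<'E'
from h import *
err(); w=bot.read_camera("wrist"); i=w["img"].astype(int); p,r=tool()
H=p+r.apply([-.0012,.0409,.0074]); ex=np.array([np.cos(-.317),np.sin(-.317),0]);ey=np.array([-ex[1],ex[0],0]); M=np.array([.60745,-.2688,.1])
for n,Q in (("fixed",M+.027*ey),("held",H)):
    u,v=proj(w,Q); a=int(u)-32; print(n,"pred",u.round(1),v.round(1),"from",a,i[int(round(v)),a:a+68].mean(1).round().astype(int).tolist())
for n,Q in (("fixed end",M+.019*ey+[0,0,.009]),("held end",H+.015*ey+[0,0,.009])):
    u,v=proj(w,Q); b=int(v)-14; print(n,"pred",u.round(1),v.round(1),"from",b,i[b:b+28,int(u)].mean(1).round().astype(int).tolist())
s=bot.read_camera("side"); print("side px axis",proj(s,M).round(1),"hole",proj(s,H).round(1))
E
python3 chk.py
```

```text
to go ex,ey,z 0.0105 0.0005 0.0002
yaw -0.3197 tilt [-0.0015 -0.0002] [ 0.4  1.  -0.7] 61.31796956062317
fixed pred 423.2 205.7 from 391 [96, 96, 96, 96, 97, 96, 96, 96, 96, 97, 96, 75, 41, 44, 47, 50, 54, 56, 58, 59, 61, 62, 64, 65, 67, 67, 69, 70, 72, 72, 71, 73, 73, 75, 74, 75, 75, 76, 75, 76, 75, 75, 74, 74, 73, 72, 71, 70, 69, 67, 64, 61, 58, 63, 73, 77, 76, 77, 78, 77, 78, 77, 77, 78, 78, 78, 78, 78]
held pred 398.1 256.3 from 366 [73, 73, 74, 72, 74, 73, 73, 74, 73, 73, 74, 71, 57, 40, 43, 47, 51, 55, 56, 58, 59, 61, 63, 65, 66, 67, 69, 69, 69, 70, 71, 71, 72, 73, 73, 73, 74, 73, 73, 73, 72, 72, 71, 70, 69, 68, 66, 65, 62, 58, 55, 45, 27, 20, 20, 20, 21, 20, 22, 22, 21, 23, 24, 24, 40, 59, 63, 63]
fixed end pred 427.5 227.5 from 213 [75, 75, 76, 75, 76, 75, 75, 75, 74, 75, 75, 74, 75, 74, 68, 45, 23, 23, 21, 23, 23, 23, 22, 22, 23, 22, 23, 22]
held end pred 404.5 236.2 from 222 [58, 62, 47, 44, 49, 49, 49, 48, 49, 49, 48, 47, 55, 67, 76, 82, 80, 76, 75, 74, 74, 74, 75, 74, 74, 74, 74, 73]
side px axis [339.1 125.4] hole [341.6 126.5]
```

Measured edges match the predictions within half a pixel. I advance the last 10 mm.

>>> servo_tool --motion '[[[0, 0.003, 0, 0, 0, 0, 0], [0, 0.006, 0, 0, 0, 0, 0], [0, 0.009, 0, 0, 0, 0, 0], [0, 0.0105, 0, 0, 0, 0, 0], [0, 0.0105, 0, 0, 0, 0, 0], [0, 0.0105, 0, 0, 0, 0, 0], [0, 0.0105, 0, 0, 0, 0, 0], [0, 0.0105, 0, 0, 0, 0, 0], [0, 0.0105, 0, 0, 0, 0, 0], [0, 0.0105, 0, 0, 0, 0, 0]]]'

```text
t: 17.83
eef_pos: [0.569, -0.2553, 0.1073]
tool_rot: [-0.0, 0.811, 0.586, -0.001]
contact_force: [-1.3, -0.6, -0.6]
gripper_width: 0.103
grasp_force: 61.3
```

```bash
python3 chk.py
python3 - <<'E'
from h import *
# tray check: leaf grey blobs from top camera
c=bot.read_camera("top"); M=np.array([.437,-.004,.02])
im=cv2.GaussianBlur(c["img"],(3,3),0).astype(int); g=im.mean(2); u,v=proj(c,M).astype(int)
m=(g[v-25:v+25,u-30:u+30]<95).astype(np.uint8); n,_,st,ce=cv2.connectedComponentsWithStats(m)
for k in range(1,n):
    if st[k,4]>60: print("dark blob",st[k],plane(c,ce[k]+[u-30,v-25],.01).round(3))
E
```

```text
to go ex,ey,z -0.0002 0.0004 0.0001
yaw -0.3196 tilt [-0.0013 -0.0003] [-1.3 -0.6 -0.6] 61.31732940673828
fixed pred 401.5 205.7 from 369 [92, 92, 91, 92, 92, 91, 92, 92, 92, 92, 92, 75, 45, 42, 45, 48, 52, 55, 56, 57, 59, 61, 61, 63, 65, 66, 68, 68, 68, 68, 69, 70, 70, 71, 71, 72, 72, 72, 72, 72, 71, 70, 69, 70, 69, 68, 67, 66, 64, 61, 59, 56, 54, 63, 73, 74, 73, 74, 74, 73, 75, 74, 74, 74, 74, 75, 75, 75]
held pred 398.1 256.3 from 366 [70, 70, 70, 70, 70, 70, 70, 70, 69, 70, 70, 68, 55, 37, 41, 45, 48, 51, 53, 56, 57, 59, 60, 62, 63, 64, 65, 66, 66, 67, 69, 69, 69, 70, 70, 71, 71, 71, 70, 71, 70, 69, 68, 68, 67, 66, 66, 64, 60, 57, 55, 53, 58, 60, 61, 63, 67, 67, 68, 67, 69, 68, 68, 69, 69, 68, 69, 69]
fixed end pred 404.9 227.5 from 213 [71, 72, 72, 72, 72, 71, 71, 71, 71, 71, 70, 71, 71, 71, 67, 56, 48, 47, 47, 48, 46, 51, 65, 74, 79, 77, 73, 72]
held end pred 404.5 236.1 from 222 [71, 70, 71, 71, 71, 67, 56, 48, 47, 47, 48, 46, 51, 65, 74, 79, 77, 73, 72, 72, 72, 71, 72, 72, 72, 71, 72, 72]
side px axis [339.1 125.4] hole [339.1 125.3]
dark blob [  0   0  58  50 814] [0.454 0.055 0.01 ]
dark blob [ 40  10  20  40 344] [ 0.442 -0.065  0.01 ]
```

```bash
python3 -c "
from h import *
err(); print(bot.hand_in())"
```

```text
to go ex,ey,z -0.0002 0.0005 0.0001
yaw -0.3196 tilt [-0.0013 -0.0003] [-0.  -0.8 -0.8] 61.31796956062317
the job is handed in; nothing more can be done
None
```

I handed the job in (no verdict came back) with both faulty leaves in the tray and the sound leaf held level between the reader's knuckles, its hole within about 1 mm of the hinge axis by my camera and arm readings. Its height rests on the arm's position reading alone.

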